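# Change over the open flip-cap vial in the dry-block heater

### The arm

A 6-joint arm with a two-finger parallel gripper is mounted at the origin on the work surface. World frame = base frame: x ahead of the robot, y to its left, z up, the work surface at z = 0. Lengths are in m, angles in degrees, forces in N, time in s.
With the tool pointing down it reaches from about 0.4 to 0.825 m from the base axis. Payload 7 kg.
Tool frame: the origin (TCP) lies midway between the tips of the shut fingers; the grasp point (between the pads) lies r.tcp_to_grasp behind it (r.tcp_to_grasp is the distance from the TCP to the grasp point, in m); x points along the fingers, y is the direction in which the jaws open and shut, and the axes are right-handed (so a half turn about x gives the same grasp; the last joint's range is limited). The gripper opens to 88 mm and grips with 3 to 60 N. Pads are 19 mm wide; open, the fingers measure 130 mm over their backs; the gripper's body (78 mm by 193 mm) begins 47 mm behind the grasp point.
Start: joints at [85.72, 20.546, 0.682, 0, -70.136, -16.507], TCP at [0.24, 0.631, 0.227] pointing down, gripper open.
Joint ranges: [-176.03, 176.03], [-82.01, 121.73], [-58.28, 71.71], [-173.87, 95.51], [-174.79, -0.11], [-173.66, 173.66]. Speed limits (degrees/s): [136.94, 136.94, 172.46, 180, 180, 180].

### API

Orientations are given as [roll, pitch, yaw] about the fixed x, y, z axes, in that order (R = Rz(yaw) Ry(pitch) Rx(roll)).
In Python, from plant import r gives the robot as it stands.
- The arm moves only by the tool carry_out, never from a script. Its argument "moves" is a list of rows, each a list of 7 numbers: the shift along the world's x, y, z in mm, then the turn, a rotation vector about the world's x, y, z in rad, then the opening in per cent of the stroke, from 0 (shut) to 100 (fully open). In form: [[x, y, z, wx, wy, wz, claw], ...]. A call has 1 to 5 rows; each row is the pose to reach, as a shift and turn from the pose commanded when the call began; what a row does not reach only later rows make up. A row lasts 1/10 s, in which the tool goes at most 50 mm and 8.59 degrees, less where a joint would pass 70% of its speed; a pose out of reach is approached as far as the arm can. A call with a gripper value outside its range is refused whole. The fingers move at their own pace and stop on an object; "squeeze" is the grip in N (left out, the last holds). Time passes only in rows, so rows that repeat a pose let the fingers close. It gives the time, the measured TCP pose, the force and the opening at its end, in the units of the state.
- r.get_state(): the state, without advancing time (a new reading comes with each control period).
- r.capture(name): name is "scene" or "side" or "wrist"; returns the picture (400x640x3 uint8, blue, green, red); there is no depth.
- r.camera_params(name): a dict with "K" (3x3 intrinsics, pixels), "rvec" (rotation vector, rad) and "tvec" (3), from world to camera coordinates, as OpenCV has them. Camera axes: x right, y down, z forward; pixel columns grow to the right and rows downward; lengths in m; the calibration is good to about 2 mm. A picture is of the moment at which its call begins: read the wrist's pose just before it. camera_params takes no time and is no camera call; for the wrist camera it gives the pose at the moment of the call.
- r.close_job(): hands the job in, once; it reports no verdict.
The state is a dict: "time_s": time; "joints": joint angles; "qd": joint speeds; "joint_torque": joint torques, N m; "tcp_pos": TCP position; "eef_rot": TCP orientation; "contact_force": force on the tool from outside, world axes, zero at the start; "moment": the same for the moment, N m; "gripper_width": finger opening in m.
Only numpy, scipy, OpenCV 4.12 (cv2) and the standard library are available. Lean on these libraries where they do the work, as an engineer would, in place of code of your own. Each camera call takes 0.05 s, during which the arm holds its last target. There are 200 camera calls.

### The job

The tall vial in the brass heater block has been sampled and the wide vial is next. First press the tall vial's flip cap shut, and only then flip the wide vial's cap open by its tab until it stands about upright, so that the two are never open together. Leave the small vial's cap as it is.

Things in the scene. Friction and masses are not known exactly. Their poses are not given: they have to be found in the camera images.
- heater: Fixed dry-block heater: blue housing 130 x 370 x 30 mm, brass block on it, top 50 mm up. Origin: centre of its underside; -x faces the robot, within 20 degrees. In one row along y, 85 mm apart, any order, stand 3 clear flip-cap vials and a tabless screw-cap tube, all held firmly. Cap hinges are stiff (1 N at the tab): a cap stays at the angle it is left, no snap. Stop at 1.95 rad open.
- tall_tab (a point): Centre of the cap tab of the tall vial (32 mm across, rim 110 mm above the table, the highest); starts open by 1.35 to 1.85 rad. Tab 26 long, 14 wide (y), 8 thick (z). Turns with the cap: x points to the hinge, z out of the cap's top; tilt of z = opening angle, shut = 0, tab towards the robot. Hinge line (along y) 50 mm along +x, 4 along -z; cap disc, 36 across, 8 thick, centred 31 along +x.
- wide_tab (a point): Centre of the cap tab of the wide vial (46 mm across, rim 85 mm above the table); starts shut. Air all round the tab. Tab 26 long, 14 wide (y), 8 thick (z). Turns with the cap: x points to the hinge, z out of the cap's top; tilt of z = opening angle, shut = 0, tab towards the robot. Hinge line (along y) 64 mm along +x, 4 along -z; cap disc, 50 across, 8 thick, centred 38 along +x.
- small_tab (a point): Centre of the cap tab of the small vial, a bystander (28 mm across, rim 85 mm above the table); shut. Tab 26 long, 14 wide (y), 8 thick (z). Turns with the cap: x points to the hinge, z out of the cap's top; tilt of z = opening angle, shut = 0, tab towards the robot. Hinge line (along y) 46 mm along +x, 4 along -z; cap disc, 32 across, 8 thick, centred 29 along +x.

How it is judged (in metres and radians):
On the way:
1. the tall vial's cap is pressed shut (within 0.17 rad) while the wide vial's cap is still shut (angle between each of tall_tab, wide_tab's own z axis and vertical below 0.17 rad), for 0.2 s.
At the end, for the whole second after the job is handed in: The tall vial's cap is shut (within 0.17 rad), the wide vial's cap stands open by more than 1.2 rad, and the small vial's cap is still shut (within 0.17 rad) (angle between each of tall_tab, small_tab's own z axis and vertical below 0.17 rad and angle between wide_tab's own z axis and vertical above 1.2 rad); the robot touches nothing.
It fails at once if the tall and the wide vial are both open (each by more than 0.4 rad) at once (angle between each of tall_tab, wide_tab's own z axis and vertical above 0.4 rad).
It fails at once if the small vial's cap is opened (its tab moves by more than 12 mm) (distance of small_tab from where it was at the start of the episode above 0.012 m).
It also fails if it takes over 42 s, if anything falls off the work surface, if the arm or the gripper's body presses on something with over 40 N, if the wrist force passes 120 N, or if a joint passes its speed limit or range.

## Working session

There is one attempt and no reset: what is moved stays moved. The work goes in short steps, Python scripts to look and compute and a tool call to move; the robot and the scene stay as the last step left them, time stands still between calls to the robot, and variables do not carry over. Pictures are saved under pics/ and viewed, about 8 in all and at most 12, crops included, and the job is handed in when it is done.

Besides the shell and the picture viewer there is one more tool, called after ">>>" by a JSON object that holds its "method" and its "body". carry_out: Moves the arm, as the interface text tells. Its arguments: {"type":"object","properties":{"moves":{"type":"array"},"squeeze":{"type":"number"}},"required":["moves"]}

```bash
mkdir -p pics; ls
python3 - <<'E'
from plant import r
import cv2,numpy as np
for n in ("scene","side"):
    im=r.capture(n); cv2.imwrite(f"pics/{n}0.png",im)
    p=r.camera_params(n); R=cv2.Rodrigues(np.array(p["rvec"]))[0]; print(n,(-R.T@np.array(p["tvec"]).ravel()).round(3),R[2].round(2),p["K"][0][0])
s=r.get_state();print(s,r.tcp_to_grasp)
E
```

```text
pics
scene [1.001 0.284 0.504] [-0.69 -0.37 -0.62] 400.25362983059057
side [ 0.443 -0.465  0.498] [ 0.17  0.78 -0.6 ] 376.0343822088502
{'time_s': 0.1, 'joints': array([ 8.57200283e+01,  2.05891207e+01,  6.39502966e-01, -1.66592256e-02,
       -7.01344428e+01, -1.65052117e+01]), 'qd': array([ 0.01609207, -0.09449354,  0.23504178,  0.07905261,  0.01184445,
       -0.18034881]), 'joint_torque': array([-2.18770117e-03, -5.84161091e+01,  2.93751186e+01,  7.01554924e+00,
        1.02102119e-02, -5.45111766e-05]), 'tcp_pos': array([0.23943042, 0.6306581 , 0.2257032 ]), 'eef_rot': array([  95.95269708,   89.91449248, -104.83815881]), 'contact_force': array([ 0.30483844, -0.19220028,  0.45522398]), 'moment': array([-0.01881064,  0.0303802 , -0.04185572]), 'gripper_width': 0.0874770305789421} 0.0188
```

View pics/scene0.png

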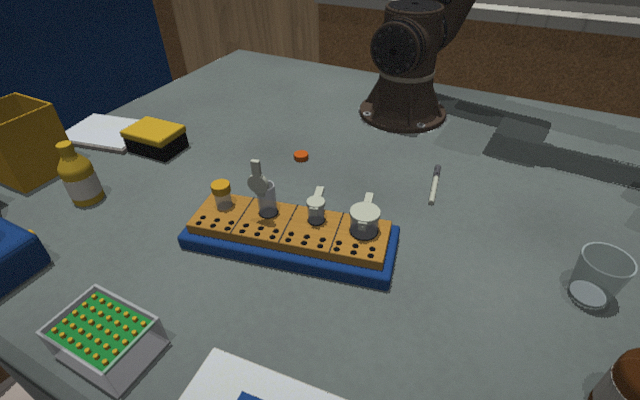

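View pics/side0.png

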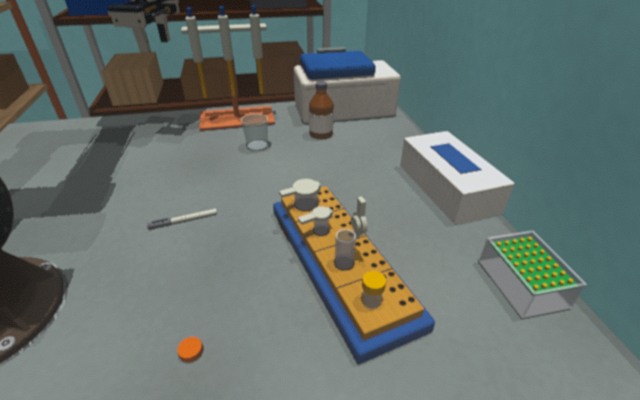

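The row from −y to +y is tube, tall (open), small, wide. In the scene view the tabs are near (255,166), (320,191) and (369,199). In the side view they are near (361,203), (305,218) and (288,191). I'll zoom in for more precise pixels.

Run:
```python
import cv2,numpy as np
a=cv2.imread("pics/scene0.png")[150:250,200:400]; b=cv2.imread("pics/side0.png")[170:280,270:400]
a=cv2.resize(a,None,fx=4,fy=4,interpolation=cv2.INTER_CUBIC)
b=cv2.resize(b,None,fx=4.5,fy=4.5,interpolation=cv2.INTER_CUBIC)
cv2.imwrite("pics/a.png",a);cv2.imwrite("pics/b.png",b)
```

```text
(no output)
```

View pics/a.png

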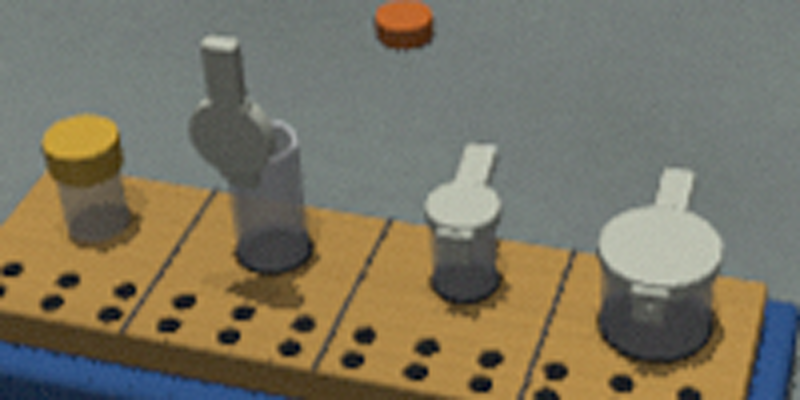

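View pics/b.png

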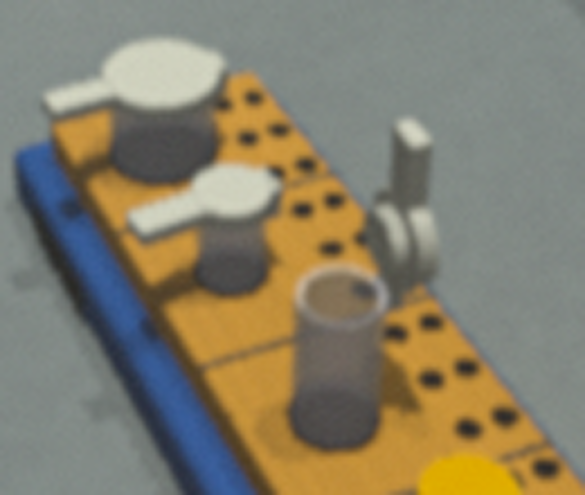

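```bash
cat > h.py <<'E'
import cv2,numpy as np
from plant import r
def P(n):
    p=r.camera_params(n);R=cv2.Rodrigues(np.array(p["rvec"],float))[0]
    return np.array(p["K"],float),R,np.array(p["tvec"],float).reshape(3,1)
def tri(pts):
    ms,uv=[],[]
    A=[]
    for n,u in pts:
        K,R,t=P(n);M=K@np.hstack([R,t]);A+=[u[0]*M[2]-M[0],u[1]*M[2]-M[1]]
    v=np.linalg.svd(np.array([a/np.linalg.norm(a) for a in A]))[2][-1];X=v[:3]/v[3]
    e=[]
    for n,u in pts:
        K,R,t=P(n);q=K@(R@X[:,None]+t);e.append(np.round(q[:2,0]/q[2,0]-u,1))
    return X.round(4),e
def ray(n,u,z):
    K,R,t=P(n);d=R.T@np.linalg.inv(K)@[u[0],u[1],1];c=(-R.T@t)[:,0]
    return (c+d*(z-c[2])/d[2]).round(4)
E
python3 - <<'E'
from h import *
S=lambda u,v:("scene",(199.6+u/4,149.6+v/4)); D=lambda u,v:("side",(269.6+u/4.5,169.6+v/4.5))
for k,a,b,z in [("wide disc",S(660,245),D(160,73),.093),("small disc",S(463,205),D(235,190),.093),("wide tip",S(680,172),D(47,98),.093),("small tip",S(481,148),D(133,222),.093),("tall tip",S(221,42),D(414,130),.13),("tall disc",S(228,140),D(402,245),.13),("tall rim",S(272,145),D(342,297),.11)]:
    print(k,*tri([a,b]),ray(*a,z),ray(*b,z))
E
```

```text
wide disc [0.5396 0.1119 0.0924] [array([-0.1,  0.1]), array([-0.1, -0.1])] [0.5399 0.1122 0.093 ] [0.5396 0.1108 0.093 ]
small disc [0.5531 0.0294 0.0925] [array([-0.4,  0.3]), array([-0.5, -0.3])] [0.5526 0.0299 0.093 ] [0.5536 0.0278 0.093 ]
wide tip [0.4914 0.1013 0.0933] [array([ 0.3, -0.3]), array([0.3, 0.2])] [0.492  0.1011 0.093 ] [0.491  0.1026 0.093 ]
small tip [0.5128 0.0176 0.0921] [array([ 0.2, -0.2]), array([0.3, 0.2])] [0.5145 0.0181 0.093 ] [0.5123 0.017  0.093 ]
tall tip [ 0.5943 -0.0508  0.1731] [array([-0.3,  0.2]), array([-0.4, -0.2])] [ 0.5406 -0.0944  0.13  ] [0.6149 0.0035 0.13  ]
tall disc [ 0.5938 -0.0535  0.1262] [array([ 0.2, -0.1]), array([0.3, 0.1])] [ 0.5984 -0.0502  0.13  ] [ 0.5919 -0.0573  0.13  ]
tall rim [ 0.5712 -0.0524  0.1075] [array([-1.1,  0.6]), array([-1.4, -0.7])] [ 0.5716 -0.0496  0.11  ] [ 0.5722 -0.057   0.11  ]
```

Triangulated heights match what is given: cap tops come out at 92–93 mm against 93 expected, and the spacing is about 84 mm. Yaw is roughly 10.5°, and the tall cap stands near 1.6 rad. Next I'll work out the tool turn and the first shifts.

Run:
```python
from h import *
from scipy.spatial.transform import Rotation as Ro
s=r.get_state();R=Ro.from_euler('xyz',s["eef_rot"],degrees=True).as_matrix();print(R.round(3))
a=np.degrees(np.arctan2(R[1,1],R[0,1]));print("jaw az",a,"turn to 100.5 (mod180):",(100.5-a+90)%180-90)
print(((np.array([.622,-.043,.226])-s["tcp_pos"])*1e3).round())
```

```text
[[-0.    -0.355 -0.935]
 [-0.001 -0.935  0.355]
 [-1.     0.001 -0.   ]]
jaw az -110.79086247169195 turn to 100.5 (mod180): 31.29086247169198
[ 383. -674.    0.]
```

>>> {"method": "carry_out", "body": {"moves": [[24,-42,0,0,0,0.034,0],[48,-84,0,0,0,0.068,0],[72,-126,0,0,0,0.1,0],[96,-168,0,0,0,0.136,0],[120,-210,0,0,0,0.17,0]]}}

```text
time_s: 0.6
tcp_pos: [0.36, 0.4191, 0.2263]
eef_rot: [74.4, 90.0, -116.6]
contact_force: [1.3, 0.2, 0.4]
gripper_width: 0.0531
```

>>> {"method": "carry_out", "body": {"moves": [[24,-42,0,0,0,0.034,0],[48,-84,0,0,0,0.068,0],[72,-126,0,0,0,0.1,0],[96,-168,0,0,0,0.136,0],[120,-210,0,0,0,0.17,0]]}}

```text
time_s: 1.1
tcp_pos: [0.48, 0.2092, 0.2266]
eef_rot: [-84.0, 90.0, 94.8]
contact_force: [1.2, 1.8, 0.4]
gripper_width: 0.0133
```

>>> {"method": "carry_out", "body": {"moves": [[28,-50,0,0,0,0.04,0],[56,-100,0,0,0,0.08,0],[84,-150,0,0,0,0.12,0],[112,-200,0,0,0,0.16,0],[143,-254,0,0,0,0.206,0]]}}

```text
time_s: 1.6
tcp_pos: [0.6025, -0.0089, 0.2264]
eef_rot: [-22.3, 90.0, 168.3]
contact_force: [1.6, 0.7, 0.2]
gripper_width: 0.0007
```

>>> {"method": "carry_out", "body": {"moves": [[2,0,0,0,0,0,0],[2,0,-30,0,0,0,0],[2,0,-71,0,0,0,0],[2,0,-71,0,0,0,0]]}}

```text
time_s: 2.0
tcp_pos: [0.6001, -0.0074, 0.1501]
eef_rot: [-3.3, 89.4, -172.9]
contact_force: [-0.0, -0.2, -0.4]
gripper_width: 0.0004
```

Run:
```python
from h import *
from scipy.spatial.transform import Rotation as Ro
s=r.get_state();R=Ro.from_euler('xyz',s["eef_rot"],degrees=True).as_matrix();print(s["tcp_pos"],R[:,1].round(3),s["joints"].round())
a=r.capture("side")[130:280,240:430]
cv2.imwrite("pics/c.png",cv2.resize(a,None,fx=4,fy=4,interpolation=cv2.INTER_CUBIC))
```

```text
[ 0.60006588 -0.00740129  0.15008929] [ 0.181 -0.984 -0.001] [ 18.  17. -15.  -0. -59.  83.]
```

View pics/c.png

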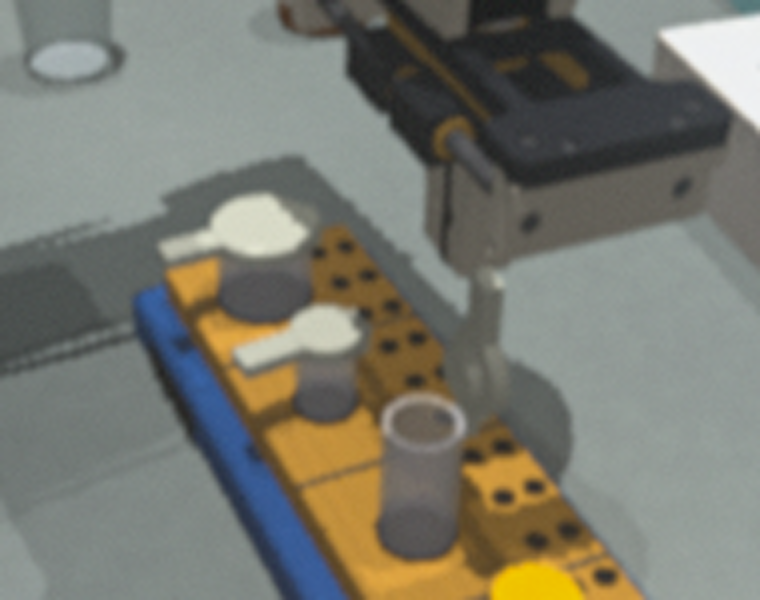

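The fingers stopped short at (0.600, −0.007) beside the tall cap, which has not moved. I'll go out in +x, then in behind it.

>>> {"method": "carry_out", "body": {"moves": [[32,4,0,0,0,0,0],[32,4,0,0,0,0,0],[25,-36,0,0,0,0,0],[25,-36,0,0,0,0,0]]}}

```text
time_s: 2.45
tcp_pos: [0.629, -0.045, 0.1577]
eef_rot: [152.9, 89.9, -16.7]
contact_force: [0.1, -0.0, -0.1]
gripper_width: 0.0005
```

>>> {"method": "carry_out", "body": {"moves": [[-20,-4,-2,0,0,0,0],[-46,-9,-4,0,0,0,0],[-60,-11,-12,0,0,0,0],[-65,-12,-18,0,0,0,0],[-65,-12,-18,0,0,0,0]]}}

```text
time_s: 2.95
tcp_pos: [0.5639, -0.0547, 0.1385]
eef_rot: [175.9, 90.0, 6.4]
contact_force: [0.7, 1.0, 0.5]
gripper_width: 0.0005
```

>>> {"method": "carry_out", "body": {"moves": [[-6,-1,-8,0,0,0,0],[-10,-2,-15,0,0,0,0],[-11,-2,-19,0,0,0,0],[-11,-2,-20,0,0,0,0],[-11,-2,-21,0,0,0,0]]}}

```text
time_s: 3.45
tcp_pos: [0.5528, -0.0571, 0.1176]
eef_rot: [36.5, 89.9, -133.0]
contact_force: [-8.9, 3.2, 21.7]
gripper_width: 0.0004
```

>>> {"method": "carry_out", "body": {"moves": [[0,0,0,0,0,0,0],[0,0,0,0,0,0,0],[0,0,40,0,0,0,30],[-10,25,80,0,0,0,30],[-20,50,100,0,0,0,30]]}}

```text
time_s: 3.95
tcp_pos: [0.534, -0.0067, 0.2192]
eef_rot: [169.6, 89.8, 0.0]
contact_force: [-0.4, 1.0, 0.2]
gripper_width: 0.0188
```

Run:
```python
from h import *
a=r.capture("side")[150:280,250:420];b=r.capture("scene")[150:260,200:400]
a=cv2.resize(a,(510,390),interpolation=cv2.INTER_CUBIC);b=cv2.resize(b,(709,390),interpolation=cv2.INTER_CUBIC)
cv2.imwrite("pics/d.png",a);cv2.imwrite("pics/e.png",b)
```

```text
(no output)
```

View pics/d.png

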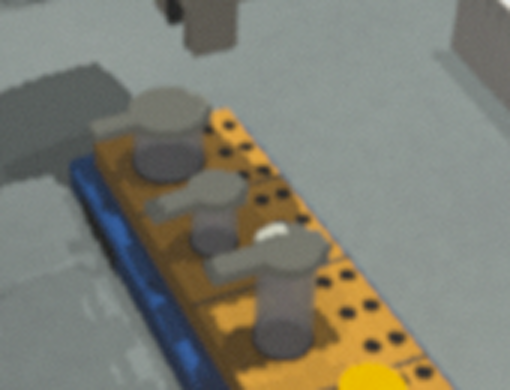

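The tall cap is shut: in side crop d its tab lies flat at about (230,265). Now over to the wide tab.

>>> {"method": "carry_out", "body": {"moves": [[-12,37,0,0,0,0,40],[-24,74,0,0,0,0,40],[-35,111,-15,0,0,0,40],[-35,111,-60,0,0,0,40],[-35,111,-90,0,0,0,40]]}}

```text
time_s: 4.55
tcp_pos: [0.4966, 0.1047, 0.1238]
eef_rot: [3.5, 89.9, -165.9]
contact_force: [-0.0, -0.2, -0.1]
gripper_width: 0.0349
```

>>> {"method": "carry_out", "body": {"moves": [[0,0,0,0,0,0,40]]}}

```text
time_s: 4.65
tcp_pos: [0.4948, 0.1026, 0.1219]
eef_rot: [17.0, 89.5, -152.5]
contact_force: [0.5, -0.4, 0.0]
gripper_width: 0.0352
```

Run:
```python
from h import *
print(r.get_state()["tcp_pos"])
a=r.capture("side")[130:260,230:400];b=r.capture("scene")[130:260,280:420]
a=cv2.resize(a,(425,325),interpolation=cv2.INTER_CUBIC);b=cv2.resize(b,(350,325),interpolation=cv2.INTER_CUBIC)
cv2.imwrite("pics/f.png",np.hstack([a,b]))
```

```text
[0.49482899 0.10263413 0.12188474]
```

View pics/f.png

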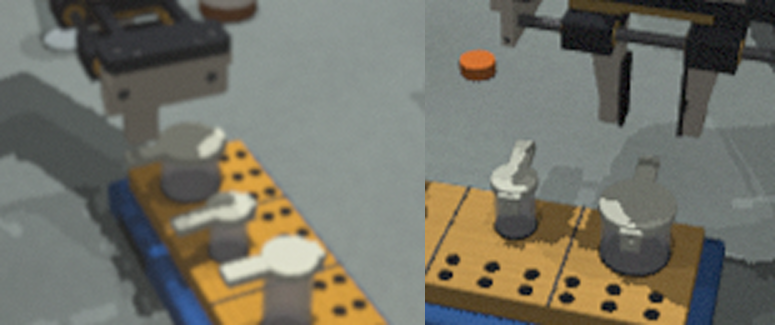

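Scene view: the fingers straddle the wide tab, with the tab at (648,170) and the finger tips at (620,115) and (690,130). Descend and grip.

>>> {"method": "carry_out", "body": {"moves": [[2,0,-22,0,0,0,40],[2,0,-45,0,0,0,40],[2,0,-45,0,0,0,10],[2,0,-45,0,0,0,5],[2,0,-45,0,0,0,5]], "squeeze": 8}}

```text
time_s: 5.25
tcp_pos: [0.5013, 0.1045, 0.0834]
eef_rot: [-165.9, 89.8, 24.6]
contact_force: [0.6, -0.3, 0.2]
gripper_width: 0.0169
```

>>> {"method": "carry_out", "body": {"moves": [[0,0,0,0,0,0,5],[0,0,0,0,0,0,5]]}}

```text
time_s: 5.45
tcp_pos: [0.5012, 0.1043, 0.083]
eef_rot: [-175.8, 89.8, 14.8]
contact_force: [1.7, -2.9, 5.3]
gripper_width: 0.0143
```

>>> {"method": "carry_out", "body": {"moves": [[1,0,8,0,0,0,5],[3,1,17,0,0,0,5],[6,1,25,0,0,0,5],[10,2,32,0,0,0,5],[15,3,38,0,0,0,5]]}}

```text
time_s: 5.95
tcp_pos: [0.5139, 0.1068, 0.1198]
eef_rot: [2.0, 89.8, -167.5]
contact_force: [-4.8, -0.9, 1.4]
gripper_width: 0.0142
```

Run:
```python
from h import *
s=r.get_state();print(s["tcp_pos"],s["gripper_width"],s["contact_force"])
a=r.capture("side")[130:260,230:400];b=r.capture("scene")[130:260,280:420]
a=cv2.resize(a,(425,325),interpolation=cv2.INTER_CUBIC);b=cv2.resize(b,(350,325),interpolation=cv2.INTER_CUBIC)
cv2.imwrite("pics/g.png",np.hstack([a,b]))
```

```text
[0.5138687  0.10677477 0.11982451] 0.014197304471898669 [-4.78174993 -0.90935961  1.39697863]
```

View pics/g.png

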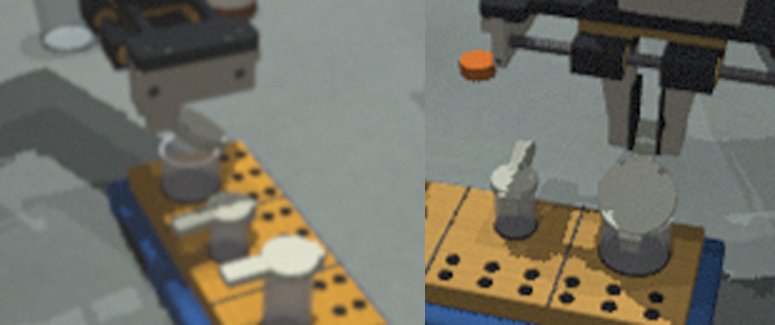

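The tab is held and the wide cap is at about 37°, with the scene crop showing the tab between the fingers at (645,130). Continue along the arc.

>>> {"method": "carry_out", "body": {"moves": [[6,1,7,0,0,0,5],[13,2,12,0,0,0,5],[20,4,16,0,0,0,5],[28,5,19,0,0,0,5],[36,7,22,0,0,0,5]]}}

```text
time_s: 6.55
tcp_pos: [0.5517, 0.1153, 0.1422]
eef_rot: [-125.6, 89.9, 64.9]
contact_force: [-1.0, 4.3, -1.6]
gripper_width: 0.0136
```

>>> {"method": "carry_out", "body": {"moves": [[6,1,1,0,0,0,5],[12,2,1,0,0,0,5],[12,2,1,0,0,0,5]]}}

```text
time_s: 6.85
tcp_pos: [0.565, 0.1181, 0.1435]
eef_rot: [-148.6, 89.8, 41.9]
contact_force: [-3.1, 6.1, 4.7]
gripper_width: 0.0139
```

>>> {"method": "carry_out", "body": {"moves": [[0,0,0,0,0,0,40],[0,0,0,0,0,0,40],[0,0,0,0,0,0,40],[0,0,30,0,0,0,40],[0,0,75,0,0,0,40]]}}

```text
time_s: 7.35
tcp_pos: [0.5613, 0.1151, 0.2156]
eef_rot: [16.6, 89.6, -152.9]
contact_force: [1.6, 1.2, 0.1]
gripper_width: 0.0351
```

>>> {"method": "carry_out", "body": {"moves": [[-45,0,15,0,0,0,40],[-90,0,25,0,0,0,40],[-130,40,25,0,0,0,40],[-130,40,25,0,0,0,40]]}}

```text
time_s: 7.75
tcp_pos: [0.4305, 0.1575, 0.2436]
eef_rot: [-135.6, 89.8, 55.1]
contact_force: [0.5, 0.4, 0.6]
gripper_width: 0.0348
```

Run:
```python
from h import *
s=r.get_state();print(s["time_s"],s["tcp_pos"],s["contact_force"])
a=r.capture("side")[130:280,230:400];b=r.capture("scene")[130:280,230:410]
a=cv2.resize(a,(383,338),interpolation=cv2.INTER_CUBIC);b=cv2.resize(b,(405,338),interpolation=cv2.INTER_CUBIC)
cv2.imwrite("pics/i.png",np.hstack([a,b]))
```

```text
7.75 [0.43047181 0.15750337 0.24361564] [0.47895145 0.35125115 0.60717422]
```

View pics/i.png

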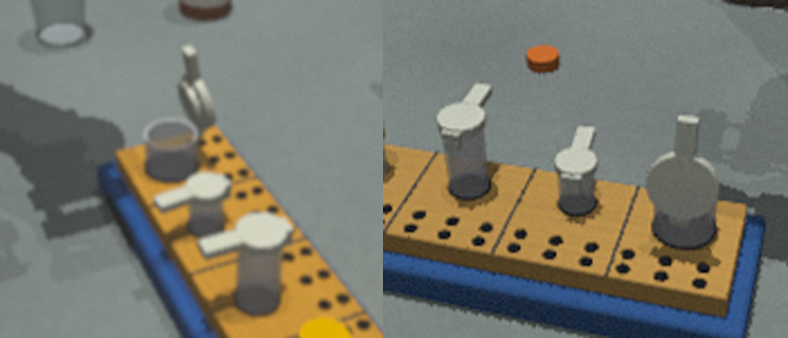

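The tall and small caps are shut and flat. The wide cap stands up, with its tab tip at scene (687,120) and side (189,48) in the crop. One numeric check, then hand in.

Run:
```python
from h import *
w=tri([("scene",(365.1,183.3)),("side",(313.9,151.3))]);t=tri([("scene",(273.6,169.1)),("side",(319.7,239.2))])
d=w[0]-[.565,.1166,.085];sx=d@[.983,.182,0]
print(w,t,"wide angle",np.arctan2(d[2],-sx)+np.arctan2(4,77)*0)
if d[2]>.06 and abs(sx)<.025: r.close_job();print("closed")
```

```text
(array([0.5584, 0.1173, 0.1612]), [array([ 0.1, -0.1]), array([0.1, 0.1])]) (array([ 0.5311, -0.0629,  0.1154]), [array([ 0.3, -0.2]), array([0.4, 0.2])]) wide angle 1.487519554760251
the job is handed in; nothing more can be done
closed
```

I pressed the tall vial's cap shut from behind with closed fingers. Then I gripped the wide vial's tab, swung its cap upright, released it and backed the arm away. The job was handed in at about 8 s of the 42 s allowed.

- **Tall cap:** shut before I touched the wide cap. The press stopped at 118 mm, the height expected for a shut cap, with about 22 N on the tool. In the last pictures it lies flat, and its tab tip measures 115 mm high (114–118 mm expected when shut).
- **Wide cap:** stands open by about 1.49 rad (at least 1.2 needed). Its tab tip is at 161 mm, and 162 mm is expected when upright.
- **Small cap:** looks shut and unmoved in the last pictures; I did not measure its position again.
- **Arm:** clear of everything, with a force reading under 1 N.

No check failed. One thing did not go as planned: on the first approach the arm stopped a few centimetres short, beside the tall cap. The cap looked unmoved, and I corrected the position before pushing. The position readings also jittered by a few millimetres, which did not affect the result.

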